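Put away the infrared camera's filter

TASK

Put the yellow-tabbed filter cassette away in the filter case. First lift the clear cover off the case and set it down, knob up, on the blue mat; then pull the cassette straight up out of its spring-detent holder in front of the infrared camera and stand it, tab up, right down in the empty slot of the case. Keep the cassette upright and lower things rather than dropping them, do not knock the aligned optics, leave the other two filters and everything else where they are, and leave the case open.

Things in the scene. Friction and masses are not known exactly. Their poses are not given: they have to be found in the camera images.
- cassette: filter cassette to put away: black flat frame with a dark round filter and a yellow tab on top. Origin at the centre of its foot's underside; z up to the tab, x along its width, y its thickness (along the beam). Frame 36 (x) x 10 (y), z 0 to 40 mm; flange 46 x 14, z 40 to 45; tab above. Weighs 50 to 100 g. A half turn about z makes no difference. Starts in the holder, flange on the holder's top
- tab (a point): centre of the cassette's yellow grip tab, 58 mm above its foot. Tab 22 wide (cassette x) x 10 thick (y) x 26 high. Two spring balls in the holder's cheeks sit in grooves in the frame's narrow edges: a straight upward pull of 10 to 20 N over the first 4 mm frees it, then it slides up with a light drag of under 4 N
- bench: the aligned optics, fixed on a black breadboard 180 (x) x 360 (y) x 12 mm, reaching from y -125 to +235 mm. Origin on the table top under the middle of the filter holder; z up; the beam runs along y at z 60. Holder: black block 62 (x) x 28 (y) mm, top at z 82
- holder_mouth (a point): centre of the mouth of the filter holder's slot, on its top. The slot is 38 (bench x) x 12 (bench y) mm, open upwards; seated, the cassette's foot is 40 mm below this point, its tab 5 to 31 mm above. The frame is clear once the foot is above this point
- bracket_top (a point): middle of the top edge of the aluminium lens bracket, an upright plate 100 wide (bench x), 10 thick, 60 mm to the -y side of the holder's middle, 112 mm above the table; the highest part of the optics but for the tab
- camera_top (a point): top of the grey infrared camera barrel, 66 mm in diameter, lying along bench y, 94 mm above the table; a black mount plate 60 wide, top at z 86, stands between it and the holder, at bench y 52 to 60
- case: filter case base, fixed: grey plate 88 (x) x 150 (y) x 8 mm with a dark block 70 (x) x 132 (y) on it, top at z 32. Origin at the centre of its underside, z up. The block has three slots 44 (x) x 16 (y) mm, centred at x 0 and y -40, 0, +40, floor at z 8. Two hold other filters, one is empty. A cassette stands in a slot with its x along the case's x
- free_slot: yellow pad, 42 x 14 x 2 mm, on the floor of the one empty slot. Origin at the centre of the slot's floor, 8 mm above the case's underside; x along the slot's 44 mm length. The cassette's foot comes to stand on the pad, 2 mm above this origin
- cover: loose clear dust cover over the case: inverted box 82 (x) x 144 (y) mm outside, 79 high, walls 3 mm, black knob on top. Origin at the centre of its open underside, z up to the knob. Starts on the case's base plate (z 8), 3 mm loose round the block; the filters inside reach to 71 mm above its underside: lift it straight up at least 75 mm before moving sideways. 140 to 280 g
- cover_knob (a point): centre of the cover's black knob, 92 mm above the cover's underside; the knob is 16 wide (cover x) x 40 long (y) x 26 high
- mat: the blue bench mat, fixed, 130 (x) x 200 (y) x 3 mm: where the cover goes. Origin at the centre of its underside on the table top.
- filter_blue: another cassette of the same shape with a blue tab, standing in a slot of the case; origin under its foot. To be left alone.
- filter_red: another cassette of the same shape with a red tab, standing in a slot of the case; origin under its foot. To be left alone.
- driver: screwdriver with a red handle, 180 mm long, lying on the table; bystander
- solvent: amber bottle, 44 mm in diameter, 100 mm high; bystander
- post: steel pedestal post, 38 mm foot, 50 mm high; bystander
- tube_ring: black lens-tube ring, 30 mm in diameter, 14 mm high, lying on the breadboard; bystander
- lens_cap: black lens cap, 40 mm in diameter, 10 mm high, lying on the breadboard; bystander
Not all that is in view belongs to the job. Leave any orange look-alike of the cover alone.

How it is judged:
By the outcome, as a careful person would: the job done as asked, in the order asked, and still so for the second after the job is handed in, with the robot touching nothing.
It also fails if it takes over 51 s, if anything falls off the work surface, if the arm or the gripper's body presses on something with over 40 N, if the wrist force passes 120 N, or if a joint passes its speed limit or range.

ROBOT

A 7-joint arm with a two-finger parallel gripper is mounted at the origin on the work surface. World frame = base frame: x ahead of the robot, y to its left, z up, the work surface at z = 0. Lengths are in m, angles in rad, forces in N, time in s.
With the tool pointing down it reaches from about 0.4 to 0.85 m from the base axis. Payload 10.4 kg.
Tool frame: the origin (TCP) lies midway between the tips of the shut fingers; the grasp point (between the pads) lies 19 mm behind it; z points along the fingers, x is the direction in which the jaws open and shut, and the axes are right-handed (so a half turn about z gives the same grasp; the last joint's range is limited). The gripper opens to 85 mm and grips with 20 to 120 N. Pads are 22 mm wide; open, the fingers measure 114 mm over their backs; the gripper's body (76 mm by 85 mm) begins 54 mm behind the grasp point. The pads swing forward as they close: fully open they stand 13 mm farther back than shut.
Start: joints at [-1.305, 0.332, -0.065, 1.46, 0.022, 1.35, -0.088], TCP at [0.178, 0.599, 0.231] pointing down, gripper open.
Joint ranges: [-2.6, 2.6], [-0.5, 2.12], [-1.47, 1.34], [0.16, 2.42], [-1.27, 4.41], [0.06, 2.06], [-2.6, 2.6]. Speed limits (rad/s): [2.22, 2.22, 2.79, 2.79, 3.14, 3.14, 3.14].

INTERFACE

Orientations are given as a unit quaternion [x, y, z, w].
In Python, from workcell import monitor, eyes, ticket, models gives the robot as it stands.
- The arm moves only by the tool servo_tool, never from a script. Its argument "motion" is a list of rows, each a list of 7 numbers: the opening, from 0 (shut) to 1 (fully open), then the shift along the tool's x, y, z in m, then the turn, a rotation vector about the tool's x, y, z in degrees. In form: [[fingers, tx, ty, tz, rx, ry, rz], ...]. A call has 1 to 20 rows; each row is the pose to reach, as a shift and turn from the pose commanded when the call began, along the tool's axes at that moment; what a row does not reach only later rows make up. A row lasts 1/8 s, in which the tool goes at most 62.5 mm and 10.7 degrees, less where a joint would pass 70% of its speed; a pose out of reach is approached as far as the arm can. A call with a gripper value outside its range is refused whole. The fingers move at their own pace and stop on an object; "grip_force" is the grip in N (left out, the last holds). Time passes only in rows, so rows that repeat a pose let the fingers close. It gives the time, the measured TCP pose, the force and the opening at its end, in the units of the state.
- monitor.get_obs(): the state, without advancing time (a new reading comes with each control period).
- eyes.camera(name): name is "scene" or "top"; returns (picture, depth): 480x640x3 uint8, blue, green, red; 480x640 float32, m along the optical axis (not along the pixel's ray), 0 where there is no reading.
- eyes.camera_info(name): a dict with "intrinsics" (3x3 intrinsics, pixels), "extrinsics" (4x4, takes a point from world to camera coordinates). Camera axes: x right, y down, z forward; pixel columns grow to the right and rows downward; lengths in m; the calibration is good to about 2 mm. A picture is of the moment at which its call begins. camera_info takes no time and is no camera call.
- ticket.hand_in(): hands the job in, once; it reports no verdict.
Trained networks look in the newest picture that a camera, given by its name, has taken for a name from the list of things; names that differ only in an ending like _2 or _b are one class to them, and where a whole thing is asked for, a point or a joint stands for the part that bears it (a point fixed in the world has none). Each returns a list of dicts, best first, with "confidence" (0 to 1); they miss things now and then, are a little off and sometimes report something else, mostly with a low value. They report only what shows in the picture. A call takes as long as a camera call. They do not tell look-alikes from the thing itself.
- models.boxes_of(camera, thing): "point" ([x, y, z] in m, in the coordinates of the camera as it stood for that picture, good to about 4 mm: the middle of the surface that is visible of it).
The state is a dict: "clock": time; "joint_pos": joint angles; "joint_velocities": joint speeds; "tau": joint torques, N m; "position": TCP position; "ee_rot": TCP orientation; "ft_force": force on the tool from outside, world axes, zero at the start; "torque": the same for the moment, N m; "grip_width": opening from 0.0 (shut) to 1.0 (fully open).
Only numpy, scipy, OpenCV 4.12 (cv2) and the standard library are available. Lean on these libraries where they do the work, as an engineer would, in place of code of your own. Each camera call takes 0.05 s, during which the arm holds its last target. There are 200 camera calls.

## Working session

There is one attempt and no reset: what is moved stays moved. The work goes in short steps, Python scripts to look and compute and a tool call to move; the robot and the scene stay as the last step left them, time stands still between calls to the robot, and variables do not carry over. Pictures are saved under pics/ and viewed, about 8 in all and at most 12, crops included, and the job is handed in when it is done.

Besides the shell and the picture viewer there is one more tool, called after ">>>" as a command line: name --pt "numbers of a row" for each row, then --argument value for the rest. servo_tool: Moves the arm, as the interface text tells. Its arguments: {"type":"object","properties":{"motion":{"type":"array"},"grip_force":{"type":"number"}},"required":["motion"]}

```bash
mkdir -p pics
cat > h.py <<'E'
import numpy as np, cv2
from workcell import monitor, eyes, ticket, models
def cam(n):
    p,d=eyes.camera(n); i=eyes.camera_info(n); return p,d,np.array(i["intrinsics"]),np.array(i["extrinsics"])
def cloud(d,K,E):
    v,u=np.indices(d.shape); P=np.stack([(u-K[0,2])/K[0,0]*d,(v-K[1,2])/K[1,1]*d,d,np.ones_like(d)],-1)
    return P@np.linalg.inv(E).T[:,:3]
def pix(X,K,E):
    q=K@(E@np.r_[X,1])[:3]; return q[:2]/q[2]
def find(n,t,E):
    return [(round(r["confidence"],2),(np.linalg.inv(E)@np.r_[r["point"],1])[:3].round(4).tolist()) for r in models.boxes_of(n,t)[:3]]
E
python3 - <<'E'
from h import *
np.set_printoptions(suppress=True,precision=4)
o=monitor.get_obs(); print(o)
for n in("top","scene"):
    p,d,K,E=cam(n); cv2.imwrite(f"pics/{n}0.png",p); np.savez(f"{n}0.npz",p=p,d=d,K=K,E=E)
    print(n,np.linalg.inv(E))
    for t in["tab","holder_mouth","bracket_top","camera_top","case","free_slot","cover","cover_knob","mat","filter_blue","filter_red","solvent"]: print(t,find(n,t,E))
E
```

```text
{'clock': 0.0, 'joint_pos': array([-1.3043,  0.333 , -0.0641,  1.4611,  0.0221,  1.35  , -0.0886]), 'joint_velocities': array([ 0.0008,  0.0016, -0.0013,  0.0007,  0.0018, -0.0012,  0.0001]), 'tau': array([ -1.116 , -62.9519,  -0.9826, -39.5264,  -0.4241,  -0.0722,
         0.082 ]), 'position': array([0.1785, 0.5985, 0.2304]), 'ee_rot': array([ 0.8017,  0.5977, -0.0005,  0.0008]), 'ft_force': array([0.4032, 0.4187, 0.2207]), 'torque': array([-0.0134,  0.0112, -0.0246]), 'grip_width': 1.0016883850648857}
top [[-0.0212 -0.9957  0.0898  0.3927]
 [-0.9996  0.0226  0.014  -0.0532]
 [-0.016  -0.0894 -0.9959  1.1677]
 [ 0.      0.      0.      1.    ]]
tab [(0.6, [0.4624, 0.1725, 0.0115]), (0.55, [0.4728, 0.1276, 0.0834])]
holder_mouth [(0.73, [0.5942, -0.1887, 0.0854]), (0.67, [0.4656, 0.1727, 0.0124])]
bracket_top [(0.74, [0.4645, 0.1763, 0.011])]
camera_top [(0.73, [0.4599, 0.1756, 0.0145])]
case [(0.61, [0.5632, -0.1652, 0.0074])]
free_slot []
cover [(0.89, [0.593, -0.1917, 0.0846]), (0.82, [0.1992, -0.3156, 0.0789]), (0.65, [0.4217, -0.2392, 0.0002])]
cover_knob [(0.85, [0.1964, -0.31
[... 378 characters left out ...]
 [(0.61, [0.7817, 0.017, 0.0247]), (0.42, [0.4905, 0.1341, 0.0964])]
holder_mouth [(0.9, [0.4946, 0.1919, 0.0152])]
bracket_top [(0.84, [0.4955, 0.1929, 0.0162]), (0.39, [0.6327, -0.1854, 0.0835])]
camera_top [(0.59, [0.4941, 0.1937, 0.0136])]
case []
free_slot []
cover [(0.9, [0.2265, -0.3082, 0.0609]), (0.65, [0.631, -0.1809, 0.0847]), (0.21, [0.4948, 0.1924, 0.0151])]
cover_knob [(0.69, [0.2299, -0.3101, 0.0651]), (0.66, [0.5356, 0.1814, 0.0259]), (0.63, [0.6292, -0.1858, 0.0855])]
mat [(0.97, [0.4175, -0.2399, -0.001]), (0.55, [0.7821, 0.015, 0.0266])]
filter_blue [(0.61, [0.7814, 0.0136, 0.029]), (0.51, [0.4975, 0.1913, 0.0133])]
filter_red []
solvent [(0.71, [0.7939, -0.0883, 0.0624])]
```

View pics/top0.png

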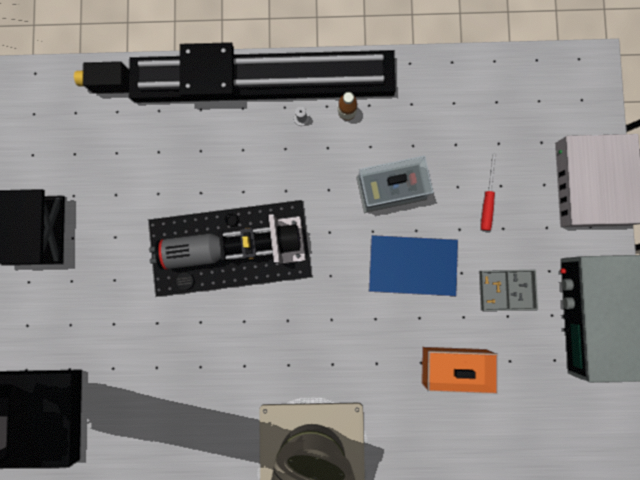

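View pics/scene0.png

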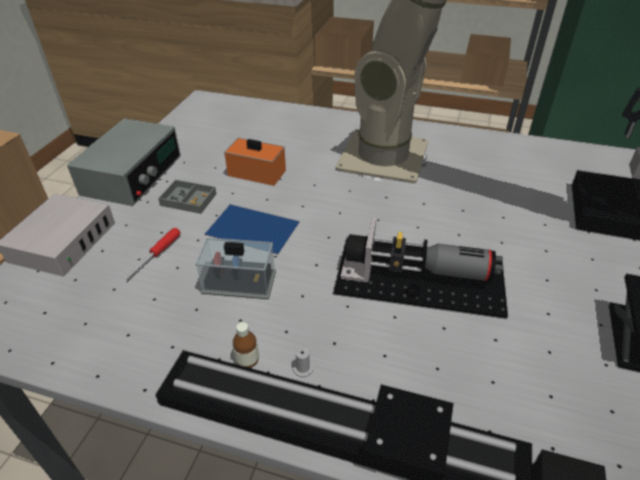

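Top view: cover with black knob at about (397,180), the yellow pad of the free slot showing through at its left end (375,190), mat (413,265), tab (246,242) on the breadboard. The orange look-alike is at (460,370). Next I measure poses from colour and depth.

```bash
cat > m.py <<'E'
from h import *
np.set_printoptions(suppress=True,precision=4)
def rect(XY,name):
    XY=XY.astype(np.float32)
    if len(XY)<5: print(name,"few",len(XY)); return
    (c,s,a)=cv2.minAreaRect(XY*1000); print(name,len(XY),"c",np.round(c,1),"size",np.round(s,1),"ang",round(a,1),"mean",(XY.mean(0)*1000).round(1))
for n in("top","scene"):
    z=np.load(n+"0.npz"); p,d,K,E=[z[k] for k in"pdKE"]; X=cloud(d,K,E); print(n,"f",K[0,0])
    hsv=cv2.cvtColor(p,cv2.COLOR_BGR2HSV); H,S,V=[hsv[...,i].astype(int) for i in range(3)]
    x,y,zz=X[...,0],X[...,1],X[...,2]; ok=d>0
    box=lambda a,b,c,e:ok&(x>a)&(x<b)&(y>c)&(y<e)
    m=box(.3,.55,-.4,-.1)&(S>150)&(H>100)&(H<125)&(zz<.02); rect(X[m][:,:2],"mat"); print(np.median(zz[m]))
    c=box(.5,.72,-.3,-.08)
    m=c&(zz>.08)&(zz<.095); rect(X[m][:,:2],"covertop"); print(np.median(zz[m]) if m.any() else 0)
    m=c&(zz>.1); rect(X[m][:,:2],"knob"); print(np.percentile(zz[m],[50,95]) if m.any() else 0)
    m=c&(V<50)&(zz>.06);rect(X[m][:,:2],"knobdark");
    m=c&(S>110)&(H>18)&(H<38); rect(X[m][:,:2],"yellow"); print(zz[m][:6])
    b=box(.38,.62,-.05,.4)
    m=b&(V<70)&(zz<.03)&(zz>.005); rect(X[m][:,:2],"board"); print(np.median(zz[m]))
    m=b&(S>120)&(H>18)&(H<38)&(zz>.05); rect(X[m][:,:2],"tab"); print(np.percentile(zz[m],[5,50,95]), np.median(X[m&(zz>.106)],0))
    m=b&(V>110)&(zz>.1)&(y<.12); rect(X[m][:,:2],"bracket"); print(np.median(zz[m]))
z=np.load("top0.npz"); p=z["p"]
a=cv2.resize(p[140:225,340:450],None,fx=5,fy=5,interpolation=cv2.INTER_CUBIC); b=cv2.resize(p[195:300,140:320],None,fx=4,fy=4,interpolation=cv2.INTER_CUBIC)[:,:]
s=np.load("scene0.npz")["p"][205:310,180:290]
a=cv2.resize(a,(388,300));s=cv2.resize(s,(314,300),interpolation=cv2.INTER_CUBIC)
b=cv2.resize(b,(514,300)); out=np.zeros((600,720,3),np.uint8); out[:300,:388]=a; out[:300,400:714]=s; out[300:,:514]=b; cv2.imwrite("pics/crop0.png",out)
E
python3 m.py
```

```text
top f 506.11095741711057
mat 4600 c [ 420.2 -240.4] size [194.9 124.9] ang 85.6 mean [ 419.9 -240.4]
0.0024532544315898352
covertop 2445 c [ 601.1 -195.1] size [ 85.  146.7] ang 10.3 mean [ 600.6 -195. ]
0.08671842462459423
knob 158 c [ 600.9 -195. ] size [16.3 40.1] ang 10.3 mean [ 599.9 -194.3]
[0.1119 0.1154]
knobdark 151 c [ 600.4 -195.2] size [15.2 39.9] ang 10.3 mean [ 599.4 -194.9]
yellow few 0
[]
board 6718 c [468.6 181.4] size [178.6 358.8] ang 5.8 mean [467.6 182.8]
0.011611603755689925
tab 95 c [466.1 107.3] size [ 47.3 147.1] ang 2.7 mean [472.7 125.3]
[0.0781 0.1087 0.1148] [0.4734 0.1274 0.1119]
bracket 240 c [480.6  68.1] size [98.3 10.5] ang 6.1 mean [481.   67.6]
0.11095324570369558
scene f 511.3367830708791
mat 2091 c [ 419.2 -239.4] size [191.7 122.5] ang 85.8 mean [ 415.9 -240.7]
0.003932300989206716
covertop 1877 c [ 601.3 -196.5] size [ 89. 148.] ang 10.6 mean [ 607.4 -192.8]
0.08802103443433973
knob 193 c [ 602.8 -194.8] size [18.4 40.2] ang 9.9 mean [ 605.1 -193.7]
[0.1123 0.1158]
knobdark 194 c [ 602.8 -193.1] size [17.4 36.8] ang 8.5 mean [ 606.3 -192.1]
yellow few 0
[]
board 5458 c [471.2 182.2] size [182.1 359.1] ang 6.0 mean [514.  201.4]
0.013330600429485695
tab 96 c [481.8 129.4] size [56.7 12.7] ang 8.5 mean [484.  128.4]
[0.0631 0.1007 0.1151] [0.4812 0.1277 0.1136]
bracket 162 c [481.4  67.8] size [99.5 10.6] ang 5.6 mean [482.5  68.3]
0.11300489859870783
```

View pics/crop0.png

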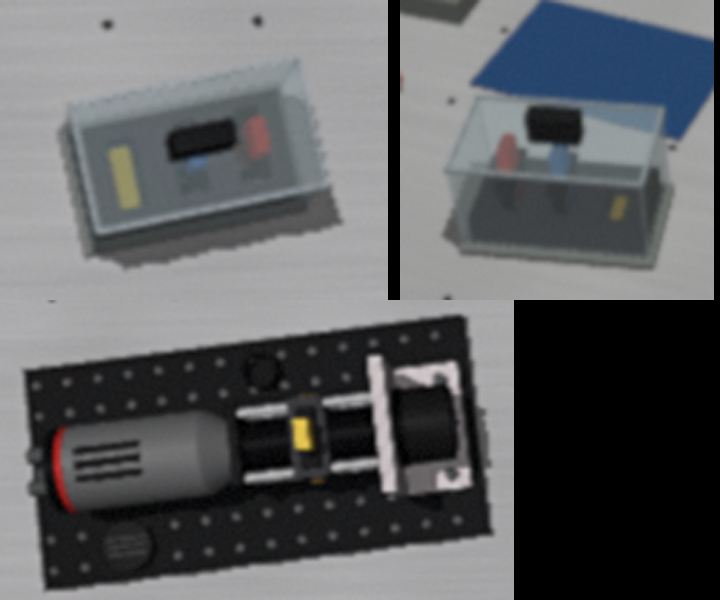

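The crop shows the free slot at the cover's left end (case y = +40) with the blue and red filters in the other two slots, and the tab centred in the holder beside the bracket. Estimates:

| Thing | Position (mm) | Yaw |
|---|---|---|
| Knob | (601, -195) | 10.3° |
| Tab | (474.6, 127.3) | 5.9° |
| Mat | (420, -240) | -4.4° |

Next is a helper that turns world goals into tool shifts.

```bash
cat > go.py <<'E'
import sys; from h import *
from scipy.spatial.transform import Rotation as R
# args: x,y,z,yaw (m,deg) goals, tool down
o=monitor.get_obs(); q=R.from_quat(o["ee_rot"]); print("t",round(o["clock"],2),o["position"].round(4),"yaw",np.degrees(np.arctan2(*q.as_matrix()[[1,0],0])).round(2),"f",o["ft_force"].round(1),"g",round(o["grip_width"],3))
for a in sys.argv[1:]:
    x,y,z,w=map(float,a.split(",")); w=np.radians(w); c,s=np.cos(w),np.sin(w)
    G=R.from_matrix(np.array([[c,s,0],[s,-c,0],[0,0,-1]]))
    print(a,q.inv().apply(np.r_[x,y,z]-o["position"]).round(4),np.degrees((q.inv()*G).as_rotvec()).round(2))
E
python3 go.py .5,.2,.25,40 .601,-.195,.2,10.3
```

```text
t 1.3 [0.1783 0.599  0.2312] yaw 73.43 f [ 4.7 -0.8 -2.6] g 0.998
.5,.2,.25,40 [-0.2907  0.4221 -0.0186] [3.000e-02 0.000e+00 3.343e+01]
.601,-.195,.2,10.3 [-0.6405  0.6315  0.0316] [ 3.000e-02 -0.000e+00  6.313e+01]
```

>>> servo_tool --pt "0.5 -0.29 0.422 -0.018 0 0 33" --pt "0.5 -0.29 0.422 -0.018 0 0 33" --pt "0.5 -0.29 0.422 -0.018 0 0 33" --pt "0.5 -0.29 0.422 -0.018 0 0 33" --pt "0.5 -0.29 0.422 -0.018 0 0 33" --pt "0.5 -0.29 0.422 -0.018 0 0 33" --pt "0.5 -0.29 0.422 -0.018 0 0 33" --pt "0.5 -0.64 0.632 0.032 0 0 63.1" --pt "0.5 -0.64 0.632 0.032 0 0 63.1" --pt "0.5 -0.64 0.632 0.032 0 0 63.1" --pt "0.5 -0.64 0.632 0.032 0 0 63.1" --pt "0.5 -0.64 0.632 0.032 0 0 63.1" --pt "0.5 -0.64 0.632 0.032 0 0 63.1" --pt "0.5 -0.64 0.632 0.032 0 0 63.1" --pt "0.5 -0.64 0.632 0.032 0 0 63.1" --pt "0.5 -0.64 0.632 0.032 0 0 63.1"

```text
clock: 3.3
position: [0.602, -0.1965, 0.1989]
ee_rot: [0.996, 0.089, 0.0, 0.0]
ft_force: [-1.4, 1.5, 0.3]
grip_width: 0.502
```

```bash
python3 go.py .601,-.195,.2,10.3 .601,-.195,.092,10.3
```

```text
t 3.3 [ 0.602  -0.1965  0.1989] yaw 10.2 f [-1.4  1.5  0.3] g 0.502
.601,-.195,.2,10.3 [-0.0007 -0.0016 -0.0011] [ 0.02 -0.02 -0.1 ]
.601,-.195,.092,10.3 [-0.0007 -0.0017  0.1069] [ 0.02 -0.02 -0.1 ]
```

>>> servo_tool --pt "0.5 -0.001 -0.0015 0.04 0 0 0" --pt "0.5 -0.001 -0.0015 0.07 0 0 0" --pt "0.5 -0.001 -0.0015 0.09 0 0 0" --pt "0.5 -0.001 -0.0015 0.1 0 0 0" --pt "0.5 -0.001 -0.0015 0.107 0 0 0" --pt "0.5 -0.001 -0.0015 0.107 0 0 0" --pt "0 -0.001 -0.0015 0.107 0 0 0" --pt "0 -0.001 -0.0015 0.107 0 0 0" --pt "0 -0.001 -0.0015 0.107 0 0 0" --pt "0 -0.001 -0.0015 0.107 0 0 0" --pt "0 -0.001 -0.0015 0.107 0 0 0" --grip_force 50

```text
clock: 4.68
position: [0.6007, -0.1932, 0.0931]
ee_rot: [0.996, 0.09, 0.001, 0.0]
ft_force: [-3.0, 0.1, 6.0]
grip_width: 0.179
```

>>> servo_tool --pt "0 0 0 -0.005 0 0 0" --pt "0 0 0 -0.02 0 0 0" --pt "0 0 0 -0.04 0 0 0" --pt "0 0 0 -0.06 0 0 0" --pt "0 0 0 -0.085 0 0 0" --pt "0 0 0 -0.105 0 0 0" --pt "0 0 0 -0.105 0 0 0" --pt "0 0 0 -0.105 0 0 0"

```text
clock: 5.68
position: [0.6, -0.1928, 0.1965]
ee_rot: [0.996, 0.09, -0.0, -0.0]
ft_force: [-1.3, 0.2, -2.6]
grip_width: 0.179
```

```bash
python3 go.py .42,-.24,.198,-4.4
python3 - <<'E'
from h import *
p,d,K,E=cam("scene"); cv2.imwrite("pics/s1.png",p)
E
```

```text
t 5.67 [ 0.6    -0.1928  0.1965] yaw 10.36 f [-1.3  0.2 -2.6] g 0.179
.42,-.24,.198,-4.4 [-0.1855  0.0141 -0.0013] [-0.03  0.05 14.76]
```

View pics/s1.png

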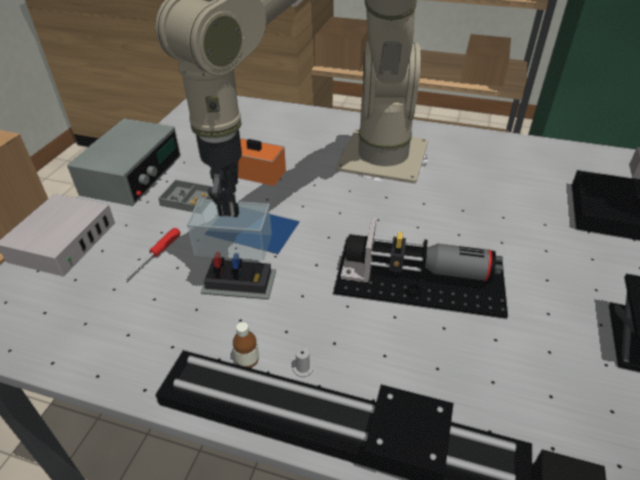

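The cover hangs from the gripper at (230,230), clear of the case. The red and blue filters are still in their slots, and the yellow pad shows at (257,277).

>>> servo_tool --pt "0 -0.03 0.002 0 0 0 3" --pt "0 -0.07 0.005 0 0 0 6" --pt "0 -0.11 0.008 0 0 0 9" --pt "0 -0.15 0.011 0 0 0 12" --pt "0 -0.175 0.013 0 0 0 14.8" --pt "0 -0.185 0.014 0 0 0 14.8" --pt "0 -0.185 0.014 0.02 0 0 14.8" --pt "0 -0.185 0.014 0.045 0 0 14.8" --pt "0 -0.185 0.014 0.07 0 0 14.8" --pt "0 -0.185 0.014 0.09 0 0 14.8" --pt "0 -0.185 0.014 0.1 0 0 14.8" --pt "0 -0.185 0.014 0.103 0 0 14.8" --pt "0 -0.185 0.014 0.105 0 0 14.8" --pt "0 -0.185 0.014 0.106 0 0 14.8" --pt "0 -0.185 0.014 0.107 0 0 14.8" --pt "0 -0.185 0.014 0.107 0 0 14.8"

```text
clock: 7.72
position: [0.4209, -0.2401, 0.0904]
ee_rot: [0.999, -0.039, 0.0, -0.0]
ft_force: [-1.9, 0.7, -1.7]
grip_width: 0.178
```

>>> servo_tool --pt "0 0 0 0.001 0 0 0" --pt "0 0 0 0.002 0 0 0" --pt "0 0 0 0.003 0 0 0" --pt "0 0 0 0.003 0 0 0"

```text
clock: 8.22
position: [0.4209, -0.24, 0.088]
ee_rot: [0.999, -0.039, -0.0, -0.0]
ft_force: [-7.9, 3.4, 13.2]
grip_width: 0.176
```

>>> servo_tool --pt "0 0 0 0.002 0 0 0" --pt "0.5 0 0 0.002 0 0 0" --pt "0.5 0 0 0.002 0 0 0" --pt "0.5 0 0 0.002 0 0 0" --pt "0.5 0 0 -0.02 0 0 0" --pt "0.5 0 0 -0.06 0 0 0" --pt "0.5 0 0 -0.11 0 0 0" --pt "0.5 0 0 -0.14 0 0 0" --pt "0.5 0 0 -0.14 0 0 0"

```text
clock: 9.35
position: [0.4219, -0.2405, 0.2292]
ee_rot: [0.999, -0.039, 0.002, 0.0]
ft_force: [-1.1, 1.0, 0.6]
grip_width: 0.501
```

```bash
python3 go.py .52,-.05,.23,50 .4745,.1273,.17,95.9
```

```text
t 9.35 [ 0.4219 -0.2405  0.2292] yaw -4.45 f [-1.1  1.   0.6] g 0.501
.52,-.05,.23,50 [ 0.083  -0.1976 -0.0004] [  0.11  -0.21 -54.44]
.4745,.1273,.17,95.9 [ 0.0237 -0.3708  0.0593] [   0.2    -0.17 -100.34]
```

>>> servo_tool --pt "0.5 0.024 -0.06 0 0 0 -10" --pt "0.5 0.024 -0.1 0 0 0 -20" --pt "0.5 0.024 -0.15 0 0 0 -30" --pt "0.5 0.024 -0.2 0 0 0 -40" --pt "0.5 0.024 -0.24 0 0 0 -50" --pt "0.5 0.024 -0.28 0 0 0 -60" --pt "0.5 0.024 -0.32 0 0 0 -70" --pt "0.5 0.024 -0.35 0 0 0 -80" --pt "0.5 0.024 -0.371 0 0 0 -90" --pt "0.5 0.024 -0.371 0 0 0 -100.3" --pt "0.5 0.024 -0.371 0.03 0 0 -100.3" --pt "0.5 0.024 -0.371 0.05 0 0 -100.3" --pt "0.5 0.024 -0.371 0.05 0 0 -100.3" --pt "0.5 0.024 -0.371 0.05 0 0 -100.3"

```text
clock: 11.1
position: [0.4737, 0.1279, 0.1776]
ee_rot: [0.67, 0.742, 0.0, -0.0]
ft_force: [-1.5, 0.0, 0.9]
grip_width: 0.501
```

```bash
python3 go.py .4745,.1273,.092,95.9
python3 - <<'E'
from h import *
np.set_printoptions(suppress=True,precision=4)
out=np.zeros((480,800,3),np.uint8)
for i,n in enumerate(("top","scene")):
    p,d,K,E=cam(n); np.savez(f"{n}1.npz",p=p,d=d,K=K,E=E); X=cloud(d,K,E)
    hsv=cv2.cvtColor(p,cv2.COLOR_BGR2HSV).astype(int); H,S,V=[hsv[...,k] for k in range(3)]
    x,y,z=X[...,0],X[...,1],X[...,2]; ok=(d>0)&(x>.5)&(x<.72)&(y>-.3)&(y<-.08)
    R=lambda m,t:print(n,t,m.sum(),[np.round(v,4) for v in cv2.minAreaRect(X[m][:,:2].astype(np.float32)*1000)] if m.sum()>4 else "",np.median(z[m]) if m.any() else 0)
    R(ok&(S>100)&(H>15)&(H<40)&(z<.03),"pad"); R(ok&(z>.026)&(z<.036),"block"); R(ok&(z>.004)&(z<.015),"plate")
    R(ok&(z>.06)&(H>100)&(H<130)&(S>100),"blue");R(ok&(z>.06)&((H<8)|(H>172))&(S>100),"red")
    c=(d>0)&(x>.3)&(x<.53)&(y>-.36)&(y<-.12)
    R(c&(z>.074)&(z<.09),"cover"); R(c&(z>.095)&(z<.13),"knob")
    c=p[150:300,340:470] if n=="top" else p[190:310,180:290]
    out[:480,i*400:i*400+400]=cv2.resize(c,(400,480),interpolation=cv2.INTER_CUBIC)
cv2.imwrite("pics/c2.png",out)
E
```

```text
t 11.1 [0.4737 0.1279 0.1776] yaw 95.84 f [-1.5  0.   0.9] g 0.501
.4745,.1273,.092,95.9 [-0.0007  0.0008  0.0856] [ 0.   -0.   -0.06]
top pad 122 [array([ 593.5951, -156.0645]), array([45.0957, 16.409 ]), np.float64(10.1803)] 0.010287111972154706
top block 1279 [array([ 601.1966, -195.3972]), array([ 70.9618, 133.0835]), np.float64(10.4848)] 0.03140981581463698
top plate 857 [array([ 609.1918, -190.7848]), array([217.2357, 216.9409]), np.float64(89.5645)] 0.007057715828830302
top blue 61 [array([ 600.8748, -194.923 ]), array([22.5457, 10.2019]), np.float64(10.4084)] 0.07788156588754358
top red 67 [array([ 607.9717, -234.2067]), array([21.8004, 10.1606]), np.float64(10.8422)] 0.07710022505796932
top cover 2537 [array([ 420.4836, -242.246 ]), array([147.5099,  84.1029]), np.float64(85.6164)] 0.08157886548577231
top knob 154 [array([ 420.5296, -241.5992]), array([40.0607, 14.9113]), np.float64(87.9931)] 0.10696144555660825
scene pad 45 [array([ 585.3672, -161.4684]), array([27.5322, 11.3669]), np.float64(4.8342)] 0.011538171947609865
scene block 1141 [array([ 602.7014, -195.5498]), array([ 74.9053, 133.4703]), np.float64(10.7016)] 0.03266807785082848
scene plate 743 [array([ 609.5444, -189.5536]), array([217.972 , 217.9862]), np.float64(89.0577)] 0.008676682174626693
scene blue 74 [array([ 603.7578, -194.1614]), array([20.8081,  9.8644]), np.float64(8.7604)] 0.07462474956861831
scene red 79 [array([ 610.4788, -233.808 ]), array([23.7396, 10.2141]), np.float64(9.5925)] 0.07431188276399414
scene cover 1343 [array([ 422.3405, -242.7678]), array([150.078 ,  89.8696]), np.float64(85.7075)] 0.08290743618775065
scene knob 142 [array([ 422.438 , -241.0681]), array([40.296 , 19.2945]), np.float64(87.1335)] 0.10659516755230808
```

View pics/c2.png

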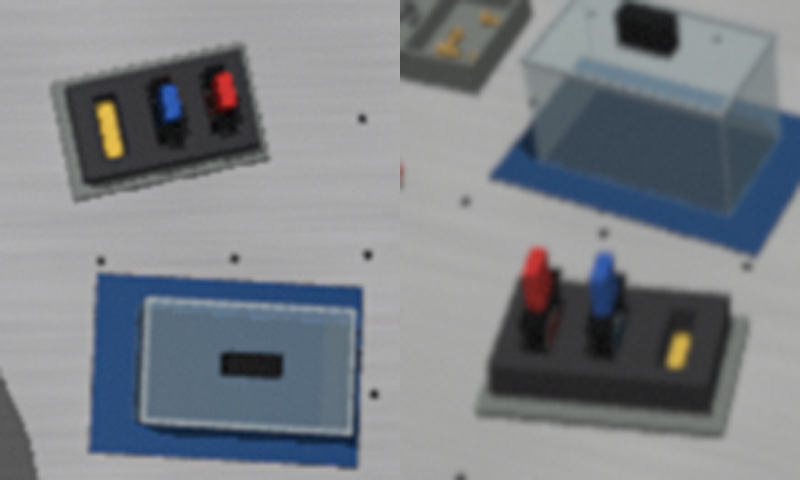

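The left crop shows the cover knob-up inside the blue mat, around (250,365). The case is open, with the other filters untouched and the pad at (110,130). Now I grip the tab.

>>> servo_tool --pt "0.4 -0.0005 0.0005 0.03 0 0 0" --pt "0.4 -0.0005 0.0005 0.055 0 0 0" --pt "0.4 -0.0005 0.0005 0.07 0 0 0" --pt "0.4 -0.0005 0.0005 0.08 0 0 0" --pt "0.4 -0.0005 0.0005 0.086 0 0 0" --pt "0.4 -0.0005 0.0005 0.086 0 0 0" --pt "0.2 -0.0005 0.0005 0.086 0 0 0" --pt "0 -0.0005 0.0005 0.086 0 0 0" --pt "0 -0.0005 0.0005 0.086 0 0 0" --pt "0 -0.0005 0.0005 0.086 0 0 0" --grip_force 80

```text
clock: 12.45
position: [0.4745, 0.1277, 0.092]
ee_rot: [0.67, 0.742, 0.001, 0.0]
ft_force: [-2.7, 0.2, 5.5]
grip_width: 0.094
```

>>> servo_tool --pt "0 0 0 -0.001 0 0 0" --pt "0 0 0 -0.002 0 0 0" --pt "0 0 0 -0.004 0 0 0" --pt "0 0 0 -0.006 0 0 0" --pt "0 0 0 -0.008 0 0 0" --pt "0 0 0 -0.012 0 0 0" --pt "0 0 0 -0.016 0 0 0" --pt "0 0 0 -0.016 0 0 0"

```text
clock: 13.45
position: [0.4746, 0.1278, 0.1082]
ee_rot: [0.67, 0.742, 0.001, 0.0]
ft_force: [-1.0, 0.8, 2.9]
grip_width: 0.096
```

>>> servo_tool --pt "0 0 0 -0.01 0 0 0" --pt "0 0 0 -0.02 0 0 0" --pt "0 0 0 -0.03 0 0 0" --pt "0 0 0 -0.04 0 0 0" --pt "0 0 0 -0.06 0 0 0" --pt "0 0 0 -0.08 0 0 0" --pt "0 0 0 -0.095 0 0 0" --pt "0 0 0 -0.1 0 0 0" --pt "0 0 0 -0.1 0 0 0" --pt "0 0 0 -0.1 0 0 0"

```text
clock: 14.7
position: [0.4737, 0.1274, 0.2066]
ee_rot: [0.67, 0.742, -0.001, -0.0]
ft_force: [-1.7, 0.9, 0.3]
grip_width: 0.097
```

```bash
python3 go.py .594,-.156,.20,100.4
python3 - <<'E'
from h import *
np.set_printoptions(suppress=True,precision=4)
for n in("top","scene"):
    p,d,K,E=cam(n); X=cloud(d,K,E); x,y,z=[X[...,k] for k in range(3)]
    if n=="scene": u,v=pix([.4745,.127,.19],K,E).astype(int); cv2.imwrite("pics/s3.png",cv2.resize(p[v-60:v+80,u-80:u+80],(640,560),interpolation=cv2.INTER_CUBIC))
E
```

```text
t 14.7 [0.4737 0.1274 0.2066] yaw 95.86 f [-1.7  0.9  0.3] g 0.097
.594,-.156,.20,100.4 [-0.2942  0.0908  0.0066] [-0.06  0.02 -4.54]
```

View pics/s3.png

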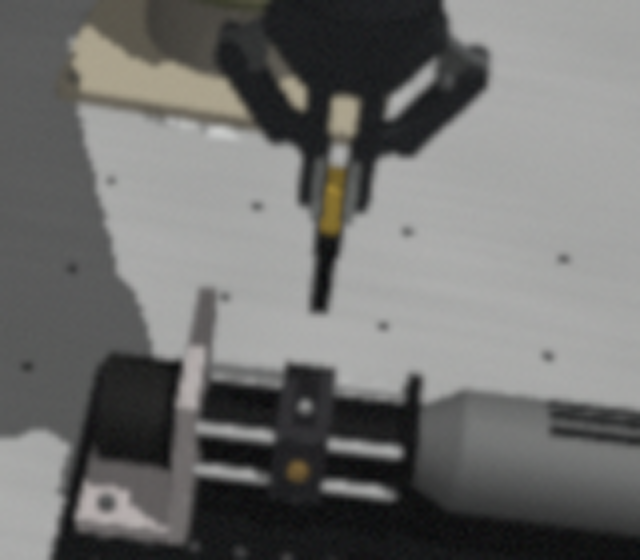

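The cassette (foot at (320,305) in the crop) hangs upright and is clear of the holder.

>>> servo_tool --pt "0 -0.03 0.009 0 0 0 -0.5" --pt "0 -0.07 0.022 0 0 0 -1" --pt "0 -0.11 0.034 0 0 0 -1.5" --pt "0 -0.15 0.046 0 0 0 -2.3" --pt "0 -0.19 0.058 0 0 0 -3" --pt "0 -0.23 0.071 0 0 0 -3.7" --pt "0 -0.265 0.082 0 0 0 -4.5" --pt "0 -0.285 0.088 0 0 0 -4.5" --pt "0 -0.294 0.091 0.03 0 0 -4.5" --pt "0 -0.294 0.091 0.06 0 0 -4.5" --pt "0 -0.294 0.091 0.08 0 0 -4.5" --pt "0 -0.294 0.091 0.1 0 0 -4.5" --pt "0 -0.294 0.091 0.1 0 0 -4.5" --pt "0 -0.294 0.091 0.1 0 0 -4.5"

```text
clock: 16.55
position: [0.5951, -0.1558, 0.1081]
ee_rot: [0.64, 0.768, 0.0, 0.0]
ft_force: [-0.8, 0.5, 1.4]
grip_width: 0.095
```

```bash
python3 go.py .594,-.156,.065,100.4
python3 - <<'E'
from h import *
np.set_printoptions(suppress=True,precision=4)
out=np.zeros((480,800,3),np.uint8)
for i,n in enumerate(("top","scene")):
    p,d,K,E=cam(n); X=cloud(d,K,E); x,y,z=[X[...,k] for k in range(3)]
    c=np.array([.594,-.156]); t=np.radians(10.4); a=np.array([np.cos(t),np.sin(t)]); b=np.array([-a[1],a[0]])
    r=X[...,:2]-c; U=r@a; W=r@b
    m=(d>0)&(abs(U)<.03)&(abs(W)<.016)&(z>.04)&(z<.1)
    for lo in np.arange(.04,.1,.008):
        k=m&(z>=lo)&(z<lo+.008)
        if k.sum()>3: print(n,round(lo,3),k.sum(),"U",np.percentile(U[k]*1000,[2,98]).round(1),"W",np.percentile(W[k]*1000,[2,98]).round(1))
    print(n,"zmin",np.sort(z[m])[:5])
    u,v=pix([.594,-.156,.06],K,E).astype(int); out[:,i*400:i*400+400]=cv2.resize(p[v-48:v+48,u-40:u+40],(400,480),interpolation=cv2.INTER_CUBIC)
cv2.imwrite("pics/c4.png",out)
E
```

```text
t 16.55 [ 0.5951 -0.1558  0.1081] yaw 100.35 f [-0.8  0.5  1.4] g 0.095
.594,-.156,.065,100.4 [ 0.     -0.0012  0.0431] [ 0.06  0.02 -0.05]
top zmin []
scene 0.056 20 U [-13.9  20.4] W [-5.3  5.5]
scene 0.064 22 U [-15.9  21.1] W [-4.4  6. ]
scene 0.072 29 U [-7.7 21. ] W [-4.1  6.2]
scene 0.08 23 U [-13.7  22.1] W [-2.8  6.1]
scene 0.088 22 U [-8.2 22.1] W [-4.2  6.4]
scene zmin [0.0591 0.0591 0.0592 0.0597 0.0601]
```

View pics/c4.png

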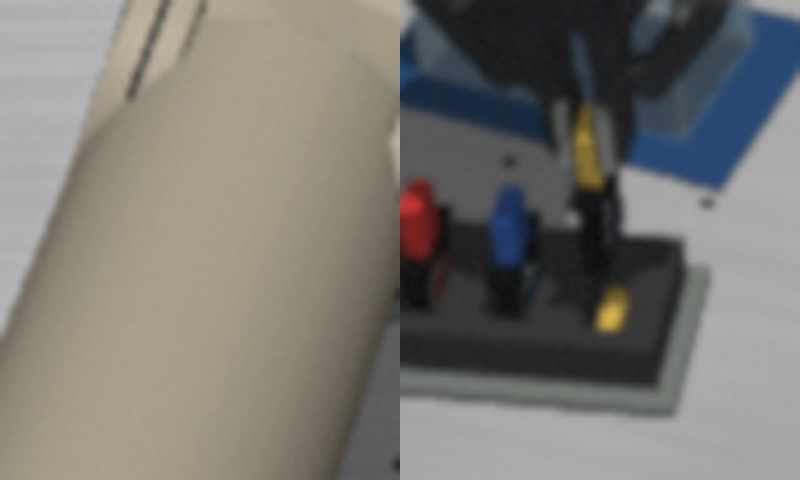

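The right crop shows the upright cassette directly over the empty slot, foot at about z = 58 mm. It sits about 1 mm off in case x, which I correct on the way down.

>>> servo_tool --pt "0 0 -0.001 0.005 0 0 0" --pt "0 0 -0.001 0.012 0 0 0" --pt "0 0 -0.001 0.018 0 0 0" --pt "0 0 -0.001 0.022 0 0 0" --pt "0 0 -0.001 0.026 0 0 0" --pt "0 0 -0.001 0.03 0 0 0" --pt "0 0 -0.001 0.032 0 0 0" --pt "0 0 -0.001 0.032 0 0 0"

```text
clock: 17.65
position: [0.5935, -0.1558, 0.0751]
ee_rot: [0.64, 0.768, -0.0, -0.0]
ft_force: [-2.5, 0.1, 0.2]
grip_width: 0.098
```

Inside the slot with no contact force.

>>> servo_tool --pt "0 0 0 0.004 0 0 0" --pt "0 0 0 0.008 0 0 0" --pt "0 0 0 0.011 0 0 0" --pt "0 0 0 0.0125 0 0 0" --pt "0 0 0 0.0135 0 0 0" --pt "0 0 0 0.0135 0 0 0"

```text
clock: 18.4
position: [0.5936, -0.1559, 0.0618]
ee_rot: [0.64, 0.768, 0.0, 0.0]
ft_force: [-2.0, 0.5, 0.3]
grip_width: 0.097
```

>>> servo_tool --pt "0 0 0 0.0007 0 0 0" --pt "0 0 0 0.0014 0 0 0" --pt "0 0 0 0.002 0 0 0" --pt "0 0 0 0.002 0 0 0"

```text
clock: 18.9
position: [0.5937, -0.1559, 0.0601]
ee_rot: [0.64, 0.768, 0.0, 0.0]
ft_force: [-2.0, 1.5, 4.6]
grip_width: 0.096
```

>>> servo_tool --pt "0 0 0 0.0006 0 0 0" --pt "0 0 0 0.0012 0 0 0" --pt "0 0 0 0.0012 0 0 0"

```text
clock: 19.27
position: [0.5939, -0.156, 0.06]
ee_rot: [0.641, 0.768, 0.0, 0.0]
ft_force: [-7.2, 3.4, 15.7]
grip_width: 0.092
```

Contact with the floor pad. I release with a small opening and rise straight up.

>>> servo_tool --pt "0.0 0 0 -0.0005 0 0 0" --pt "0.2 0 0 -0.0005 0 0 0" --pt "0.27 0 0 -0.0005 0 0 0" --pt "0.27 0 0 -0.0005 0 0 0" --pt "0.27 0 0 -0.01 0 0 0" --pt "0.27 0 0 -0.03 0 0 0" --pt "0.27 0 0 -0.06 0 0 0" --pt "0.27 0 0 -0.1 0 0 0" --pt "0.27 0 0 -0.15 0 0 0" --pt "0.27 0.05 0 -0.18 0 0 0" --pt "0.27 0.11 0 -0.18 0 0 0" --pt "0.27 0.17 0 -0.18 0 0 0" --pt "0.27 0.22 0 -0.18 0 0 0" --pt "0.27 0.25 0 -0.18 0 0 0" --pt "0.27 0.25 0 -0.18 0 0 0"

```text
clock: 21.15
position: [0.5483, 0.0929, 0.24]
ee_rot: [0.639, 0.769, 0.001, 0.0]
ft_force: [-1.8, -0.5, 0.4]
grip_width: 0.272
```

```bash
python3 go.py
python3 - <<'E'
from h import *
np.set_printoptions(suppress=True,precision=4)
out=np.zeros((480,800,3),np.uint8)
for i,n in enumerate(("top","scene")):
    p,d,K,E=cam(n); X=cloud(d,K,E)
    hsv=cv2.cvtColor(p,cv2.COLOR_BGR2HSV).astype(int); H,S,V=[hsv[...,k] for k in range(3)]
    x,y,z=X[...,0],X[...,1],X[...,2]; ok=(d>0)&(x>.5)&(x<.72)&(y>-.3)&(y<-.08)
    R=lambda m,t:print(n,t,m.sum(),[np.round(v,1) for v in cv2.minAreaRect(X[m][:,:2].astype(np.float32)*1000)] if m.sum()>4 else "",np.percentile(z[m],[50,95]).round(4) if m.any() else 0)
    for t,m in(("yellow",(H>15)&(H<40)),("blue",(H>100)&(H<130)),("red",(H<8)|(H>172))): R(ok&(z>.055)&m&(S>100),t)
    R(ok&(z>.026)&(z<.036),"block")
    c=(d>0)&(x>.3)&(x<.53)&(y>-.36)&(y<-.12); R(c&(z>.074)&(z<.09),"cover"); R(c&(z>.095)&(z<.13),"knob")
    out[:,i*400:i*400+400]=cv2.resize(p[60:396,180:460] if n=="top" else p[180:390,180:355],(400,480),interpolation=cv2.INTER_CUBIC)
cv2.imwrite("pics/c5.png",out)
E
```

```text
t 21.15 [0.5483 0.0929 0.24  ] yaw 100.6 f [-1.8 -0.5  0.4] g 0.272
top yellow 72 [array([ 596.2, -154.2]), array([29.9, 10.1]), np.float64(9.4)] [0.0789 0.0831]
top blue 70 [array([ 603. , -194.1]), array([27.1, 12.5]), np.float64(7.9)] [0.0774 0.0812]
top red 78 [array([ 609. , -233.1]), array([25.1, 12.6]), np.float64(13.4)] [0.0769 0.0809]
top block 1269 [array([ 601., -195.]), array([ 70.6, 132.7]), np.float64(10.4)] [0.0315 0.0348]
top cover 2539 [array([ 420.5, -242.3]), array([147. ,  84.1]), np.float64(85.6)] [0.0816 0.085 ]
top knob 153 [array([ 420.5, -241.3]), array([39.5, 14.9]), np.float64(88.1)] [0.1072 0.1104]
scene yellow 107 [array([ 591.9, -154.9]), array([32.2, 13.2]), np.float64(4.6)] [0.0718 0.0837]
scene blue 88 [array([ 601.6, -194.8]), array([24.2, 10.6]), np.float64(7.4)] [0.0716 0.0811]
scene red 97 [array([ 609.2, -233.5]), array([26.7, 10.2]), np.float64(6.7)] [0.0714 0.0814]
scene block 1090 [array([ 602.7, -195.3]), array([ 74.5, 133. ]), np.float64(10.9)] [0.0325 0.035 ]
scene cover 1347 [array([ 421.1, -242.3]), array([147.8,  91.5]), np.float64(85.8)] [0.0829 0.0859]
scene knob 146 [array([ 422.2, -241.7]), array([41.6, 20.6]), np.float64(79.7)] [0.1067 0.111 ]
```

View pics/c5.png

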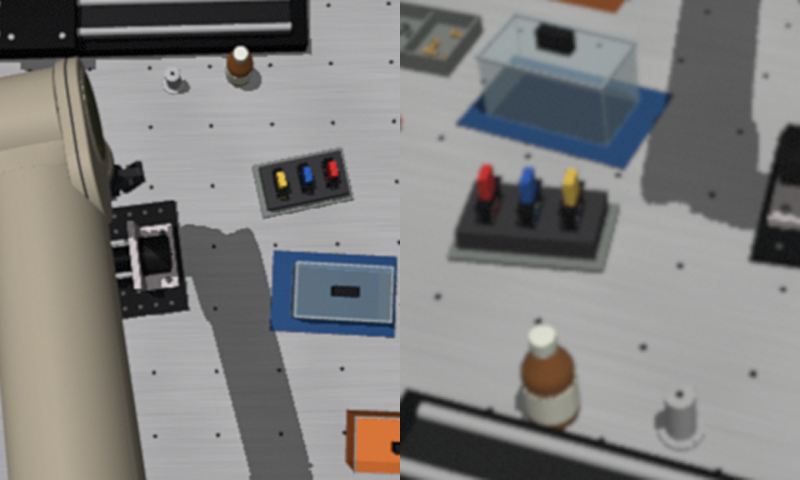

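The yellow cassette stands upright in its slot. Its tab top is about 2 mm above the other two, which is the thickness of the pad. The cover sits on the mat and the gripper is clear, so I hand in.

```bash
python3 -c "
from h import *
print(ticket.hand_in())"
```

```text
the job is handed in; nothing more can be done
None
```

The yellow-tabbed cassette is in the empty slot of the filter case, and I handed the job in at about 21 s of the 51 s allowed. I lifted the cover about 105 mm before moving it sideways. It now stands knob-up on the blue mat. I then pulled the cassette straight up out of its holder and lowered it into the slot until it touched the pad at about 16 N.

**Last checks (both cameras, after release):**
- **Cassette:** It stands upright in line with the slot, at about (595, -155) mm. Its tab is about 2 mm higher than the red and blue ones, which fits it resting fully down on the 2 mm pad.
- **Cover:** It lies inside the mat at about (421, -242) mm, with the mat's centre measured at (420, -240) mm.
- **Case and bystanders:** The case is open, and the red and blue filters stayed in place to within about 2 mm. The bottle and post look unmoved.
- **Forces:** The readings at the end of each move stayed under about 20 N, and nothing showed a knock to the optics. The arm hid part of the optics in the last top picture, so I did not re-measure them.

No check failed. The two cameras' tab positions for the cassette differed by about 4 mm in x, while the tab outlines were smeared by edge pixels.

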